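# Load a regulator assembly station from the lidded stock box

### The job

Get the regulator assembly station ready: first push the parts tray's bifold dust cover back until its two panels stand folded flat against each other, then use the pry blade to lever up the stock box's lid and open it all the way. Move every diaphragm plate from the stock box into the parts tray, each flat on the tray's floor with its hub up, and only then shut the emptied stock box. Finish with the pry blade lying flat in its shallow tool tray, the dust cover still folded, and the other things on the bench left where they were.

Things in the scene. Friction and masses are not known exactly. Their poses are not given: they have to be found in the camera images.
- tray: parts tray, open sheet-metal box fixed to the bench on the robot's left: 180 (x) x 230 (y) x 55 mm high, walls 5 mm, inner floor 5 mm above the bench. Origin: centre of its underside. Its +y axis points away from the middle of the bench, towards the rim that carries the cover's root hinge. Its position and yaw vary
- panel_a (a joint): angle q of the cover's root panel above level, rad: 0 = cover flat over the tray, 1.57 = both panels upright, flat against each other. Two aluminium panels, each 110 mm between hinge axes, 174 mm wide, 5 mm thick; the second's free edge is guided level, 220*cos(q) mm from the root hinge. Stays where left; a level push of 3 to 6 N on the free edge's bar towards +y of the tray folds it. Starts at 0.3 to 0.65
- cover_hinge (a point): middle of the root hinge axis, on the tray's +y rim: 112 mm from the tray's centre along +y of the tray, 61 mm above the bench; the axis runs along x of the tray
- cover_bar (a point): centre of the black round push bar (16 mm thick, 160 mm long, along x of the tray), carried 35 mm off the second panel's free edge on its outer side. With the cover flat it is 96 mm above the bench; folded it is 61 mm above the bench and 35 mm in front of the root hinge axis
- stock: stock box, open plastic box fixed on the robot's right: 180 x 180 mm outside, 60 mm high, walls 5 mm, inner floor 5 mm above the bench, with a solid hinge block 25 mm deep along its -y side. Origin: underside, centre of the 180 mm square. +y points to the middle of the bench; on that side a ledge 22 mm deep juts out, top 46 mm above the bench, 14 mm under the lid's lip. Position and yaw vary
- lid (a joint): angle of the stock box's lid, rad: 0 = shut, 1.75 = fully open, just past upright (stop). A plain grey plate 180 mm wide, 5 mm thick, no handle, hinged at the box's -y side; it reaches 227 mm from the hinge and overhangs the box's +y side by 22 mm. A stiff hinge keeps it where it is left; about 2 N at the lip moves it
- lid_hinge (a point): middle of the lid's hinge axis, which runs along x of the box, along the outer edge of the hinge block (115 mm from the box's origin along -y), 60 mm above the bench, level with the underside of the shut lid
- lid_lip (a point): middle of the lower edge of the lid's free lip, 227 mm from the hinge axis; moves with the lid
- rack: shallow tool tray fixed to the bench in the middle: 250 (x) x 115 (y) mm, walls 14 mm high and 4 mm thick, floor 4 mm. Origin: centre of its underside. Its position and yaw vary
- blade_grip (a point): centre of the pry blade's black handle, a bar 100 mm long, 24 mm wide, 26 mm high. The tool's x axis points from the handle to the blade's tip, z is up as it lies. Total length 210 mm, mass 0.12 kg. It starts lying in the shallow tool tray
- blade_tip (a point): tip of the pry blade, 160 mm from the handle's centre along the tool's x, at the handle's mid-height. The steel blade is 26 mm wide, 3 mm thick and stands out 110 mm from the handle
- plate0_c (a point): diaphragm plate: a flat aluminium disc 72 mm across and 10 mm thick with a steel hub 20 mm across rising 45 mm from its middle, 55 mm high in all, 0.16 kg. This point is on its axis half-way up, 27.5 mm above its underside; z is up along the hub. Starts in the stock box, disc down. Two to four such plates are present; None if absent
- plate1_c (a point): diaphragm plate: a flat aluminium disc 72 mm across and 10 mm thick with a steel hub 20 mm across rising 45 mm from its middle, 55 mm high in all, 0.16 kg. This point is on its axis half-way up, 27.5 mm above its underside; z is up along the hub. Starts in the stock box, disc down. As plate0; None if absent
- plate2_c (a point): diaphragm plate: a flat aluminium disc 72 mm across and 10 mm thick with a steel hub 20 mm across rising 45 mm from its middle, 55 mm high in all, 0.16 kg. This point is on its axis half-way up, 27.5 mm above its underside; z is up along the hub. Starts in the stock box, disc down. As plate0; None if absent
- plate3_c (a point): diaphragm plate: a flat aluminium disc 72 mm across and 10 mm thick with a steel hub 20 mm across rising 45 mm from its middle, 55 mm high in all, 0.16 kg. This point is on its axis half-way up, 27.5 mm above its underside; z is up along the hub. Starts in the stock box, disc down. As plate0; None if absent
- blue_bin: small open blue bin, 90 x 130 x 60 mm, bystander; origin at the centre of its underside
- regulator: finished gas regulator, blue, 72 mm across, 100 mm high, bystander; origin at the centre of its underside
- goggles: safety glasses lying on the bench, 135 mm wide, bystander; origin near the lenses' underside

How it is judged:
By the outcome, as a careful person would: the job done as asked, in the order asked, and still so for the second after the job is handed in, with the robot touching nothing.
Of plate0, plate1, plate2, plate3 only 2 to 4 are there at a start; the rules pass over those that are not, and their reading is None.
At some moment in a run one of plate0, plate1, plate2, plate3, blade may be knocked a few centimetres aside while the robot is not near it.
It also fails if it takes over 200 s, if anything falls off the work surface, if the arm or the gripper's body presses on something with over 40 N, if the wrist force passes 120 N, or if a joint passes its speed limit or range.

### The arm

A 6-joint arm with a two-finger parallel gripper is mounted at the origin on the work surface. World frame = base frame: x ahead of the robot, y to its left, z up, the work surface at z = 0. Lengths are in mm, angles in rad, forces in N, time in s.
With the tool pointing down it reaches from about 300 to 875 mm from the base axis. Payload 4.2 kg.
Tool frame: the origin (TCP) lies at the very end of the fingers, on their centre line; the grasp point (between the pads) lies 19 mm behind it; z points along the fingers, y is the line along which they close (so a half turn about z gives the same grasp; the last joint's range is limited). The gripper opens to 85 mm and grips with 20 to 120 N. Pads are 22 mm wide; open, the fingers measure 114 mm over their backs; the gripper's body (76 mm by 85 mm) begins 54 mm behind the grasp point. The pads swing forward as they close: fully open they stand 13 mm farther back than shut.
Start: joints at [-1.321, 0.32, 1.565, -0, 1.257, -0.02], TCP at [153.262, -554.213, 231.338] pointing down, gripper open.
Joint ranges: [-3.11, 3.11], [-0.84, 2.01], [0.21, 2.61], [-1.34, 4.49], [0.05, 2.63], [-2.56, 2.56]. Speed limits (rad/s): [2.57, 2.57, 3.14, 3.14, 3.14, 3.14].

### API

Orientations are given as a unit quaternion [x, y, z, w].
In Python, from workcell import manip gives the robot as it stands.
- The arm moves only by the tool servo_tool, never from a script. Its argument "commands" is text: rows parted by semicolons, each of 7 numbers parted by spaces: the opening, from 0 (shut) to 1 (fully open), then the shift along the tool's x, y, z in m, then the turn, a rotation vector about the tool's x, y, z in rad. In form: claw x y z wx wy wz; .... A call has exactly 10 rows; each row shifts and turns the commanded pose from where the row before left it, along the tool's axes as they then stand; what a row does not reach is not made up. A row lasts 1/8 s, in which the tool goes at most 62.5 mm and 10.7 degrees, less where a joint would pass 70% of its speed; a pose out of reach is approached as far as the arm can. A call with a gripper value outside its range is refused whole. The fingers move at their own pace and stop on an object; "newtons" is the grip in N (left out, the last holds). Time passes only in rows, so rows that do not move let the fingers close, or fill a call up. It gives the time, the measured TCP pose, the force, the opening and the grip force at its end, in the units of the state.
- manip.state(): the state, without advancing time (a new reading comes with each control period).
- manip.grab_frame(name): name is "scene" or "top" or "wrist"; returns a dict with "pixels" (480x640x3 uint8, blue, green, red), "intrinsics" (3x3 intrinsics, pixels), "k1" (the pictures are not rectified: a ray, as slopes to the right and down, at radius r is drawn at 1 + k1 r^2 times it, then the intrinsics apply), "R" (3x3) and "t" (3): a world point X has camera coordinates R X + t. Camera axes: x right, y down, z forward; pixel columns grow to the right and rows downward; lengths in mm; the calibration is good to about 2 mm. A picture is of the moment at which its call begins. There is no depth.
- manip.job_done(): hands the job in; it is judged then, once.
The state is a dict: "clock": time; "joint_pos": joint angles; "qd": joint speeds; "effort": joint torques, N m; "tool_pos": TCP position; "tool_rot": TCP orientation; "ft_force": force on the tool from outside, world axes, zero at the start; "ft_torque": the same for the moment, N m; "width": finger opening in mm; "grasp_force": force on a finger pad.
Only numpy, scipy, OpenCV 4.12 (cv2) and the standard library are available. Lean on these libraries where they do the work, as an engineer would, in place of code of your own. Each camera call takes 0.05 s, during which the arm holds its last target. There are 200 camera calls.

## Working session

There is one attempt and no reset: what is moved stays moved. The work goes in short steps, Python scripts to look and compute and a tool call to move; the robot and the scene stay as the last step left them, time stands still between calls to the robot, and variables do not carry over. Pictures are saved under pics/ and viewed, at most 14 in all, crops included, and the job is handed in when it is done.

Besides the shell and the picture viewer there is one more tool, called after "Request:" by a JSON object that holds its "fn" and its "kwargs". servo_tool: Moves the arm, as the interface text tells. Its arguments: {"type":"object","properties":{"commands":{"type":"string"},"newtons":{"type":"number"}},"required":["commands"]}

```bash
ls; mkdir -p pics
python3 - <<'E'
from workcell import manip
import cv2,numpy as np
s=manip.state();print(s)
for n in("scene","top"):
    f=manip.grab_frame(n);cv2.imwrite(f"pics/{n}0.png",f["pixels"]);print(n,f["intrinsics"],f["k1"],f["R"],f["t"])
    np.savez(f"{n}0.npz",**f)
E
```

```text
pics
{'clock': 0.0, 'joint_pos': array([-1.32102671e+00,  3.20311384e-01,  1.56564764e+00, -2.35303272e-05,
        1.25741538e+00, -2.00137870e-02]), 'qd': array([ 0.00018251,  0.0001969 , -0.00072227, -0.00034331,  0.00184417,
       -0.00101482]), 'effort': array([ 7.09142896e-04, -4.15515411e+01, -2.34159046e+01,  1.48428021e-04,
        8.17241234e-03, -5.04916045e-06]), 'tool_pos': array([ 153.12132446, -553.75270731,  230.48325976]), 'tool_rot': array([ 9.90915019e-01,  1.34486550e-01, -1.13231995e-04, -8.83719687e-04]), 'ft_force': array([ 0.68069352, -0.33711764,  0.41946199]), 'ft_torque': array([-0.02642197, -0.00395633, -0.02144419]), 'grasp_force': 0.0, 'width': 85.62027388499438}
scene [[557.63404237   0.         327.61089859]
 [  0.         557.63404237 235.65554056]
 [  0.           0.           1.        ]] -0.1301583645009623 [[ 5.12758133e-01  8.58533060e-01  2.86866218e-04]
 [ 6.86562682e-01 -4.09848309e-01 -6.00546457e-01]
 [-5.15471415e-01  3.08132032e-01 -7.99589814e-01]] [-301.1898958  -371.05446965 1512.14302888]
top [[559.25145103   0.         319.4483708 ]
 [  0.         559.25145103 236.1366949 ]
 [  0.           0.           1.        ]] -0.03292396890291983 [[ 0.02185293 -0.99971083  0.01003516]
 [-0.98794486 -0.02313224 -0.15306815]
 [ 0.15325602 -0.00656919 -0.98816468]] [  -3.61736645  624.03170039 1155.26852596]
```

View pics/scene0.png

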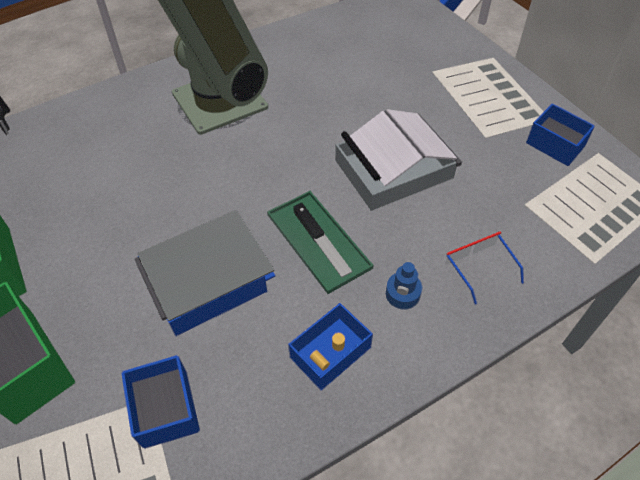

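View pics/top0.png

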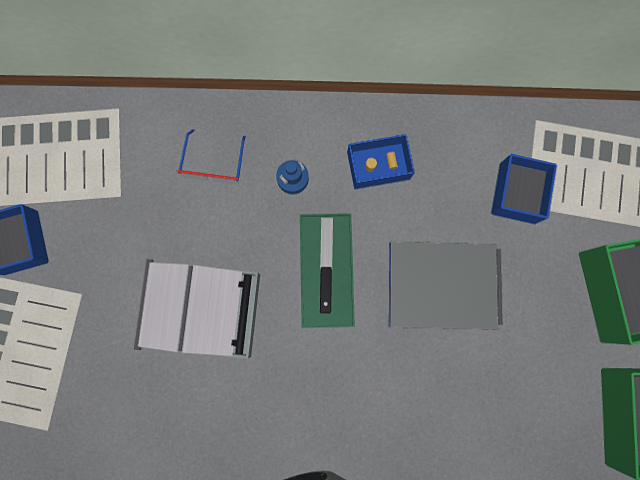

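The scene view shows the half-folded cover (bar near 360,155), the blade in the green rack (handle 308,220) and the grey lid on the stock box (205,265). The top view has the bar at (243,315), the handle at (325,290) and the lid at x 389–500, y 242–328. I'll enlarge the top view for exact corners.

```bash
cat > h.py <<'E'
import numpy as np,cv2
from workcell import manip
from scipy.spatial.transform import Rotation as Ro
def ray(f,p):
    K=f["intrinsics"];k=float(f["k1"]);d=np.array([(p[0]-K[0,2])/K[0,0],(p[1]-K[1,2])/K[1,1]])
    u=d.copy()
    for _ in range(20): u=d/(1+k*(u@u))
    R=f["R"];return -R.T@f["t"],R.T@np.array([u[0],u[1],1.])
def on(f,p,z):
    c,d=ray(f,p);return c+d*(z-c[2])/d[2]
def proj(f,X):
    K=f["intrinsics"];q=f["R"]@np.asarray(X,float)+f["t"];u=q[:2]/q[2];u=u*(1+float(f["k1"])*(u@u))
    return np.array([K[0,0]*u[0]+K[0,2],K[1,1]*u[1]+K[1,2]])
def two(f,p,g,q):
    a,d=ray(f,p);b,e=ray(g,q);s=np.linalg.lstsq(np.c_[d,-e],b-a,rcond=None)[0]
    return (a+d*s[0]+b+e*s[1])/2,np.linalg.norm(a+d*s[0]-b-e*s[1])
def grab(n,name=None):
    f=manip.grab_frame(n)
    if name: cv2.imwrite(f"pics/{name}.png",f["pixels"])
    return f
def tcp():
    s=manip.state();return s["tool_pos"],Ro.from_quat(s["tool_rot"]),s
E
python3 - <<'E'
import cv2
a=cv2.imread("pics/top0.png")[200:370,125:515];cv2.imwrite("pics/t0z.png",cv2.resize(a,None,fx=2.05,fy=2.05,interpolation=cv2.INTER_CUBIC))
E
```

```text
(no output)
```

View pics/t0z.png

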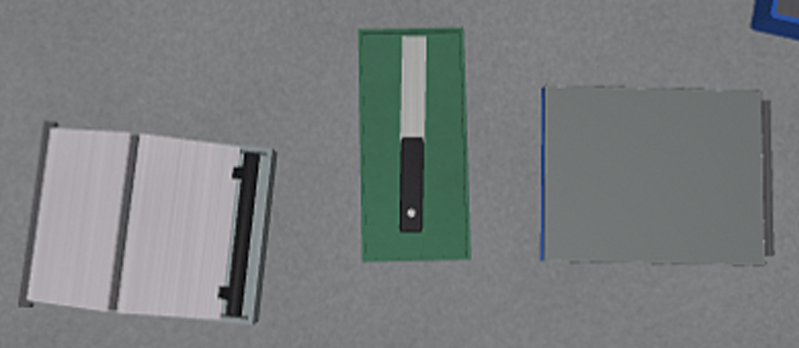

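Run:
```python
from h import *
f=np.load("top0.npz");g=np.load("scene0.npz")
P=lambda x,y,z:on(f,(x/2.05+125,y/2.05+200),z).round(0)
np.set_printoptions(suppress=True,precision=1)
print("rim",P(276,150,55),P(255,323,55));print("hinge",P(50,122,61),P(25,305,61))
print("lid",P(545,86,65),P(762,91,65),P(766,265,65),P(543,262,65))
print("rack",P(359,29,14),P(464,28,14),P(470,259,14),P(363,261,14))
print("handle",P(402,138,30),P(424,138,30),P(401,231,30),P(422,231,30),"tip",P(402,37,18),P(426,37,18))
# bar: two views, ends
for a,b in(((250,152),(380,179)),((235,317),(344,134))):
    print("bar",two(f,(a[0]/2.05+125,a[1]/2.05+200),g,b), P(*a,85))
```

```text
rim [541. 135.  55.] [365. 150.  55.]
hinge [564. 369.  61.] [378. 382.  61.]
lid [ 612. -141.   65.] [ 612. -367.   65.] [ 434. -367.   65.] [ 432. -140.   65.]
rack [678.  54.  14.] [682. -60.  14.] [434. -69.  14.] [429.  43.  14.]
handle [559.   5.  30.] [559. -18.  30.] [461.   4.  30.] [462. -18.  30.] tip [669.   8.  18.] [670. -18.  18.]
bar (array([536.3, 160.2,  91. ]), np.float64(5.604216885409612)) [535. 158.  85.]
bar (array([374. , 168.6,  90.3]), np.float64(5.982882791430318)) [372. 167.  85.]
```

Bar's middle is about (455,165,91), so the fold push starts from y≈120. I'll square the tool to the world axes and go there.

Request:
{"fn": "servo_tool", "kwargs": {"commands": "0 0 0 0 0 0 0.135; 0 0 0 0 0 0 0.135; 0 0.025 -0.055 0 0 0 0; 0 0.025 -0.055 0 0 0 0; 0 0.025 -0.055 0 0 0 0; 0 0.025 -0.055 0 0 0 0; 0 0.025 -0.055 0 0 0 0; 0 0.025 -0.055 0 0 0 0; 0 0.025 -0.055 0 0 0 0; 0 0.025 -0.055 0 0 0 0", "newtons": 40}}

```text
clock: 1.35
tool_pos: [353.7, -112.4, 231.3]
tool_rot: [1.0, -0.0, 0.0, 0.0]
ft_force: [1.9, -0.5, 0.2]
width: 0.1
grasp_force: 0.0
```

Request:
{"fn": "servo_tool", "kwargs": {"commands": "0 0.025 -0.05 0 0 0 0; 0 0.025 -0.05 0 0 0 0; 0 0.025 -0.05 0 0 0 0; 0 0.025 -0.05 0 0 0 0; 0 0 0 0 0.145 0 0; 0 0 0 0 0.145 0 0; 0 0 0 0 0.145 0 0; 0 0 0 0 0 0 0; 0 0 0 0 0 0 0; 0 0 0 0 0 0 0"}}

```text
clock: 2.6
tool_pos: [453.4, 86.4, 231.7]
tool_rot: [0.977, 0.001, 0.0, -0.215]
ft_force: [-0.4, -0.1, 0.5]
width: 0.0
grasp_force: 0.0
```

Request:
{"fn": "servo_tool", "kwargs": {"commands": "0 0 0.0106 0.0392 0 0 0; 0 0 0.0106 0.0392 0 0 0; 0 0 0.0106 0.0392 0 0 0; 0 0 0.0106 0.0392 0 0 0; 0 0.0006 -0.0067 0.0045 0 0 0; 0 0.0006 -0.0067 0.0045 0 0 0; 0 0.0006 -0.0067 0.0045 0 0 0; 0 0.0006 -0.0067 0.0045 0 0 0; 0 0.0006 -0.0067 0.0045 0 0 0; 0 0.0006 -0.0067 0.0045 0 0 0"}}

```text
clock: 3.85
tool_pos: [457.3, 161.0, 63.4]
tool_rot: [0.977, -0.0, 0.001, -0.215]
ft_force: [0.3, -3.8, -4.4]
width: 0.2
grasp_force: 2.5
```

Request:
{"fn": "servo_tool", "kwargs": {"commands": "0 0.0006 -0.0067 0.0045 0 0 0; 0 0.0006 -0.0067 0.0045 0 0 0; 0 0.0006 -0.0067 0.0045 0 0 0; 0 0.0006 -0.0067 0.0045 0 0 0; 0 0.0006 -0.0067 0.0045 0 0 0; 0 0.0006 -0.0067 0.0045 0 0 0; 0 0.0006 -0.0067 0.0045 0 0 0; 0 0.0006 -0.0067 0.0045 0 0 0; 0 0.0006 -0.0067 0.0045 0 0 0; 0 0.0006 -0.0067 0.0045 0 0 0"}}

```text
clock: 5.1
tool_pos: [463.1, 241.5, 51.1]
tool_rot: [0.976, -0.0, 0.0, -0.216]
ft_force: [0.3, -1.9, -2.2]
width: -0.2
grasp_force: 1.4
```

Request:
{"fn": "servo_tool", "kwargs": {"commands": "0 0.0006 -0.0067 0.0045 0 0 0; 0 0.0006 -0.0067 0.0045 0 0 0; 0 0.0006 -0.0067 0.0045 0 0 0; 0 0.0006 -0.0067 0.0045 0 0 0; 0 0.0006 -0.0067 0.0045 0 0 0; 0 0.0006 -0.0067 0.0045 0 0 0; 0 0.0006 -0.0070 0.0037 0 0 0; 0 0 -0.0026 0.0013 0 0 0; 0 0 -0.0026 0.0013 0 0 0; 0 0 -0.0018 0.0008 0 0 0"}}

```text
clock: 6.35
tool_pos: [467.4, 304.5, 43.1]
tool_rot: [0.976, -0.0, 0.0, -0.216]
ft_force: [0.6, -2.2, -1.4]
width: -0.2
grasp_force: 1.0
```

Request:
{"fn": "servo_tool", "kwargs": {"commands": "0 0 -0.0018 0.0008 0 0 0; 0 0 -0.0018 0.0008 0 0 0; 0 0 0 0 0 0 0; 0 0 0 0 0 0 0; 0 0 0 0 0 0 0; 0 0 0 0 0 0 0; 0 0 0 0 0 0 0; 0 0 0 0 0 0 0; 0 0 0 0 0 0 0; 0 0 0 0 0 0 0"}}

```text
clock: 7.6
tool_pos: [467.3, 308.4, 43.1]
tool_rot: [0.976, -0.0, 0.0, -0.216]
ft_force: [-0.6, -1.2, -0.0]
width: 0.1
grasp_force: 0.1
```

Run:
```python
from h import *
f=grab("top");g=grab("scene");cv2.imwrite("pics/c1.png",np.hstack([cv2.resize(f["pixels"][200:370,100:300],(400,340)),cv2.resize(g["pixels"][60:230,300:500],(400,340))]))
```

```text
(no output)
```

View pics/c1.png

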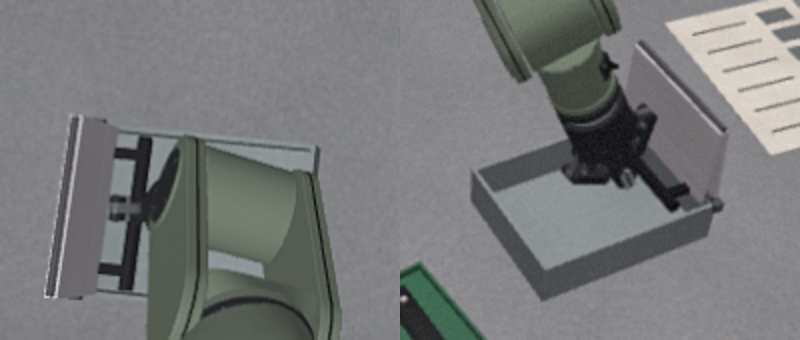

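The cover is nearly upright (panel edge at 645–720, 45–200 in the right half). I'll press on to the stop.

Request:
{"fn": "servo_tool", "kwargs": {"commands": "0 0 -0.0018 0.0008 0 0 0; 0 0 -0.0018 0.0008 0 0 0; 0 0 -0.0018 0.0008 0 0 0; 0 0 -0.0018 0.0008 0 0 0; 0 0 0 0 0 0 0; 0 0 0 0 0 0 0; 0 0 0 0 0 0 0; 0 0 0 0 0 0 0; 0 0 0 0 0 0 0; 0 0 0 0 0 0 0"}}

```text
clock: 8.95
tool_pos: [467.3, 316.3, 43.3]
tool_rot: [0.976, -0.0, 0.0, -0.216]
ft_force: [0.2, 0.2, 0.4]
width: -0.1
grasp_force: 0.1
```

Request:
{"fn": "servo_tool", "kwargs": {"commands": "0 0 -0.0018 0.0008 0 0 0; 0 0 -0.0018 0.0008 0 0 0; 0 0 -0.0018 0.0008 0 0 0; 0 0 0 0 0 0 0; 0 0 0 0 0 0 0; 0 0 0 0 0 0 0; 0 0 0 0 0 0 0; 0 0 0 0 0 0 0; 0 0 0 0 0 0 0; 0 0 0 0 0 0 0"}}

```text
clock: 10.2
tool_pos: [467.2, 322.1, 43.3]
tool_rot: [0.976, -0.0, -0.0, -0.216]
ft_force: [-0.0, -1.5, -0.9]
width: 0.1
grasp_force: 0.8
```

Request:
{"fn": "servo_tool", "kwargs": {"commands": "0 0 -0.0018 0.0008 0 0 0; 0 0 -0.0018 0.0008 0 0 0; 0 0 0 0 0 0 0; 0 0 0 0 0 0 0; 0 0 0 0 0 0 0; 0 0 0 0 0 0 0; 0 0 0 0 0 0 0; 0 0 0 0 0 0 0; 0 0 0 0 0 0 0; 0 0 0 0 0 0 0"}}

```text
clock: 11.45
tool_pos: [467.3, 323.9, 42.9]
tool_rot: [0.977, 0.0, 0.001, -0.214]
ft_force: [0.8, -13.9, 2.9]
width: 0.0
grasp_force: 6.2
```

Request:
{"fn": "servo_tool", "kwargs": {"commands": "0 0 -0.0018 0.0008 0 0 0; 0 0 -0.0009 0.0004 0 0 0; 0 0 0 0 0 0 0; 0 0 0 0 0 0 0; 0 0 0 0 0 0 0; 0 0 0 0 0 0 0; 0 0 0 0 0 0 0; 0 0 0 0 0 0 0; 0 0 0 0 0 0 0; 0 0 0 0 0 0 0"}}

```text
clock: 12.7
tool_pos: [467.4, 325.1, 42.7]
tool_rot: [0.977, 0.001, 0.001, -0.213]
ft_force: [-1.5, -24.1, 7.6]
width: -0.0
grasp_force: 10.4
```

Run:
```python
from h import *
s=manip.state();print(s["ft_force"],s["tool_pos"])
f=grab("top");g=grab("scene");cv2.imwrite("pics/c2.png",np.hstack([cv2.resize(f["pixels"][200:370,100:300],(400,340)),cv2.resize(g["pixels"][60:230,300:500],(400,340))]))
```

```text
[ -1.54338032 -24.0883405    7.56920332] [467.36382349 325.10713693  42.70885934]
```

View pics/c2.png

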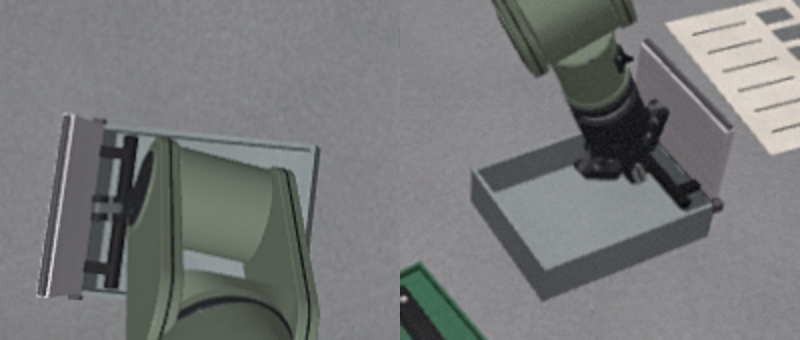

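The cover is folded against its stop (24 N, panels upright and flush at 650–725 in the right half). Now I'll back off, retreat upward and turn the gripper half round for the blade.

Request:
{"fn": "servo_tool", "kwargs": {"commands": "0 0 0.0136 -0.0063 0 0 0; 0 0 0.0272 -0.0127 0 0 0; 0 0 -0.0212 -0.0453 0 0 0; 0 0 -0.0212 -0.0453 0 0 0; 0 0 -0.0212 -0.0453 0 0 0; 0 0 -0.0212 -0.0453 0 0 0; 0.5 0 0 0 -0.145 0 0; 0.5 0 0 0 -0.145 0 0; 0.5 0 0 0 -0.146 0 0; 0.5 0 0 0 0 0 0"}}

```text
clock: 14.05
tool_pos: [466.9, 287.0, 243.5]
tool_rot: [1.0, 0.002, -0.0, -0.0]
ft_force: [-0.5, -0.9, 0.6]
width: 43.0
grasp_force: 0.0
```

Request:
{"fn": "servo_tool", "kwargs": {"commands": "0.5 0.01 0.05 0 0 0 0; 0.5 0.01 0.05 0 0 0 0; 0.5 0.01 0.05 0 0 0 0; 0.5 0.01 0.05 0 0 0 0; 0.5 0 0.04 0 0 0 0; 0.5 0 0.04 0 0 0 0; 0.5 0 0 0 0 0 -0.18; 0.5 0 0 0 0 0 -0.18; 0.5 0 0 0 0 0 -0.18; 0.5 0 0 0 0 0 -0.18"}}

```text
clock: 15.3
tool_pos: [506.4, 4.1, 243.7]
tool_rot: [0.935, 0.354, 0.0, -0.001]
ft_force: [0.7, -0.2, -0.0]
width: 42.9
grasp_force: 0.0
```

Request:
{"fn": "servo_tool", "kwargs": {"commands": "0.5 0 0 0 0 0 -0.18; 0.5 0 0 0 0 0 -0.18; 0.5 0 0 0 0 0 -0.18; 0.5 0 0 0 0 0 -0.18; 0.5 0 0 0 0 0 -0.18; 0.5 0 0 0 0 0 -0.18; 0.5 0 0 0 0 0 -0.18; 0.5 0 0 0 0 0 -0.18; 0.5 0 0 0 0 0 -0.18; 0.5 0 0 0 0 0 -0.18"}}

```text
clock: 16.55
tool_pos: [506.4, 4.1, 243.7]
tool_rot: [0.304, 0.953, 0.001, -0.0]
ft_force: [-0.1, 0.1, -0.8]
width: 42.7
grasp_force: 0.0
```

Request:
{"fn": "servo_tool", "kwargs": {"commands": "0.5 0 0 0 0 0 -0.18; 0.5 0 0 0 0 0 -0.18; 0.5 0 0 0 0 0 -0.18; 0.5 0 0 0 0 0 -0.082; 0.5 0 0 0 0 0 0; 0.5 0 0 0 0 0 0; 0.5 0 0 0 0 0 0; 0.5 0 0 0 0 0 0; 0.5 0 0 0 0 0 0; 0.5 0 0 0 0 0 0"}}

```text
clock: 17.8
tool_pos: [507.2, 4.7, 243.8]
tool_rot: [-0.0, 1.0, -0.001, -0.0]
ft_force: [0.8, 0.5, 0.3]
width: 42.7
grasp_force: 0.0
```

Run:
```python
from h import *
s=manip.state();print(s["tool_rot"],s["joint_pos"])
f=grab("wrist","w1");np.savez("w1.npz",**f);print(f["R"],f["t"],-f["R"].T@f["t"])
```

```text
[-1.56706503e-04  9.99999858e-01 -5.09489647e-04 -5.27842614e-06] [-1.28085548e-02  2.04570031e-01  1.69286940e+00 -1.07592099e-03
  1.24415075e+00 -1.58357307e+00]
[[ 8.49471468e-04  9.99998116e-01 -1.74534379e-03]
 [ 9.52286065e-01 -2.76249614e-04  3.05206774e-01]
 [ 3.05205716e-01 -1.92133102e-03 -9.52284505e-01]] [  -4.57823758 -525.67460883  236.93451315] [428.28272582   4.88824118 386.06052636]
```

View pics/w1.png

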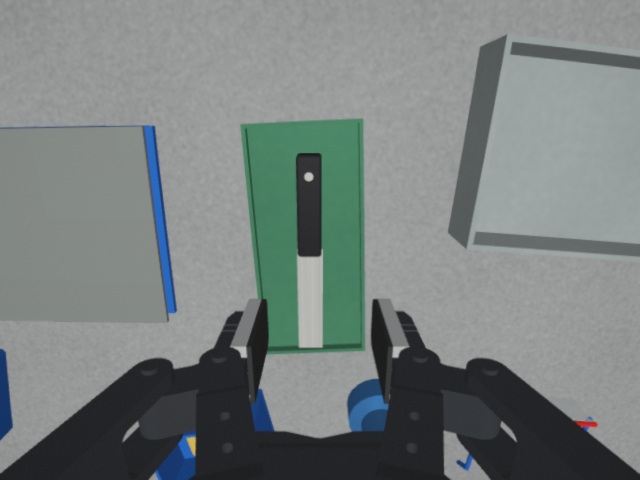

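Handle in wrist view spans (297–321, 155–256), tip at (311,347), lid lip edge from (144,127) to (168,321), blue ledge just outside it.

Run:
```python
from h import *
np.set_printoptions(suppress=True,precision=1)
f=np.load("w1.npz");m=f
for n,p,z in(("h",(297,155),30),("h",(321,155),30),("h",(320,255),30),("h",(297,256),30),("tip",(299,347),18.5),("tip",(323,347),18.5),("lip",(144,127),65),("lip",(168,321),65),("ledge",(153,127),46),("ledge",(175,312),46),("rack",(243,125),14),("rack",(362,120),14),("rack",(364,348),14),("rack",(262,353),14),("tray",(510,36),55),("tray",(470,248),55)):print(n,p,on(f,p,z))
```

```text
h (297, 155) [458.8 -16.   30. ]
h (321, 155) [458.8   5.9  30. ]
h (320, 255) [555.6   4.9  30. ]
h (297, 256) [556.7 -17.8  30. ]
tip (299, 347) [668.1 -18.4  18.5]
tip (323, 347) [668.1   8.2  18.5]
lip (144, 127) [ 432.6 -138.3   65. ]
lip (168, 321) [ 609.9 -139.9   65. ]
ledge (153, 127) [ 433.  -138.9   46. ]
ledge (175, 312) [ 610.4 -140.    46. ]
rack (243, 125) [432.4 -67.   14. ]
rack (362, 120) [428.1  44.   14. ]
rack (364, 348) [672.4  54.4  14. ]
rack (262, 353) [679.  -60.7  14. ]
tray (510, 36) [363.2 155.2  55. ]
tray (470, 248) [540.  142.7  55. ]
```

Request:
{"fn": "servo_tool", "kwargs": {"commands": "0.5 -0.001 -0.0107 0 0 0 0; 0.5 0 0 0.055 0 0 0; 0.5 0 0 0.055 0 0 0; 0.5 0 0 0.055 0 0 0; 0.5 0 0 0.055 0 0 0; 0.5 0 0 0.01 0 0 0; 0.5 0 0 0.006 0 0 0; 0 0 0 0 0 0 0; 0 0 0 0 0 0 0; 0 0 0 0 0 0 0", "newtons": 110}}

```text
clock: 19.1
tool_pos: [509.7, -6.5, 9.8]
tool_rot: [-0.0, 1.0, -0.001, 0.002]
ft_force: [-0.6, -0.3, 7.0]
width: 21.6
grasp_force: 108.7
```

Request:
{"fn": "servo_tool", "kwargs": {"commands": "0 0 0 0 0 0 0; 0 0 0 0 0 0 0; 0 0 0 0 0 0 0; 0 0 0 -0.01 0 0 0; 0 0 0 -0.02 0 0 0; 0 0 0 -0.02 0 0 0; 0 0 0 -0.02 0 0 0; 0 0 0 -0.02 0 0 0; 0 0 0 -0.02 0 0 0; 0 0 0 0 0 0 0"}}

```text
clock: 20.35
tool_pos: [509.2, -6.3, 119.7]
tool_rot: [-0.0, 1.0, -0.001, 0.002]
ft_force: [0.5, -0.9, -1.5]
width: 21.9
grasp_force: 108.0
```

Request:
{"fn": "servo_tool", "kwargs": {"commands": "0 0 0 0 0 0 0.175; 0 0 0 0 0 0 0.175; 0 0 0 0 0 0 0.175; 0 0 0 0 0 0 0.175; 0 0 0 0 0 0 0.175; 0 0 0 0 0 0 0.175; 0 0 0 0 0 0 0.175; 0 0 0 0 0 0 0.175; 0 0 0 0 0 0 0.171; 0 0 0 0 0 0 0"}}

```text
clock: 21.6
tool_pos: [507.6, -6.2, 117.1]
tool_rot: [0.706, 0.708, -0.001, -0.0]
ft_force: [-0.8, 0.7, -1.8]
width: 22.1
grasp_force: 107.9
```

Request:
{"fn": "servo_tool", "kwargs": {"commands": "0 0.023 0.006 0 0 0 0; 0 0.023 0.006 0 0 0 0; 0 0 0 0.02 0 0 0; 0 0 0 0.02 0 0 0; 0 0 0 0.02 0 0 0; 0 0 0 0.013 0 0 0; 0 0 0 0 0 0 0; 0 0 0 0 0 0 0; 0 0 0 0 0 0 0; 0 0 0 0 0 0 0"}}

```text
clock: 22.85
tool_pos: [520.5, 39.7, 45.3]
tool_rot: [0.707, 0.707, 0.0, 0.001]
ft_force: [0.5, -0.3, -2.4]
width: 21.5
grasp_force: 108.0
```

Run:
```python
from h import *
s=manip.state();print(s["tool_rot"],s["tool_pos"],s["ft_force"])
F={n:grab(n) for n in("top","scene","wrist")}
for n in F:np.savez(n+"2.npz",**F[n])
t=F["top"]["pixels"][230:350,280:420];g=F["scene"]["pixels"][190:310,190:330]
a=np.hstack([cv2.resize(t,(400,343)),cv2.resize(g,(400,343))]);b=cv2.resize(F["wrist"]["pixels"],(340,255));b=cv2.copyMakeBorder(b,0,0,0,460,0)
cv2.imwrite("pics/b1.png",np.vstack([a,b]))
```

```text
[7.07064471e-01 7.07148660e-01 6.25592214e-05 7.76069457e-04] [520.52258357  39.66038752  45.33890691] [ 0.50701363 -0.28987459 -2.38499958]
```

View pics/b1.png

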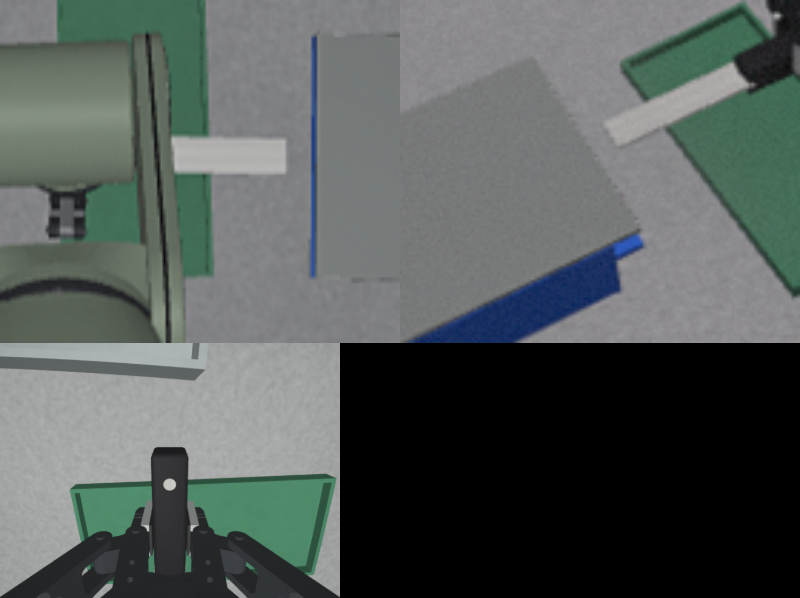

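Run:
```python
from h import *
np.set_printoptions(suppress=True,precision=1)
f=np.load("top2.npz");g=np.load("scene2.npz")
print(two(f,(380.1,278.65),g,(266,241.5)),two(f,(380.1,290.9),g,(261.4,232.7)))
for X in((521,-120,52),(521,-120,46),(521,-120,60)):print(X,proj(f,X),proj(g,X))
# consistency: lip lower corner of the far end and ledge end in scene
C=lambda x,y:(190+(x-400)*.35,190+y*.35)
print("lipcorner top",on(g,C(639,229),65),"ledge end top",on(g,C(643,238),46))
```

```text
(array([ 535.2, -119. ,   55. ]), np.float64(1.9633833153741045)) (array([ 509.8, -118. ,   55.7]), np.float64(4.197248771741048))
(521, -120, 52) [380.  285.3] [262.1 237.9]
(521, -120, 46) [379.6 285.5] [262.4 239.6]
(521, -120, 60) [380.4 285. ] [261.8 235.6]
lipcorner top [ 613.2 -139.8   65. ] ledge end top [ 609.5 -136.3   46. ]
```

The blade lines up with the gap: tip is about (522,-119,53–55), gap z is 46–60. Inserting.

Request:
{"fn": "servo_tool", "kwargs": {"commands": "0 -0.006 0 0 0 0 0; 0 -0.006 0 0 0 0 0; 0 -0.006 0 0 0 0 0; 0 -0.006 0 0 0 0 0; 0 -0.006 0 0 0 0 0; 0 -0.006 0 0 0 0 0; 0 0 0 0 0 0 0; 0 0 0 0 0 0 0; 0 0 0 0 0 0 0; 0 0 0 0 0 0 0"}}

```text
clock: 24.25
tool_pos: [520.2, 3.8, 44.8]
tool_rot: [0.707, 0.707, -0.0, 0.0]
ft_force: [-0.4, 0.3, -0.9]
width: 21.9
grasp_force: 108.0
```

Request:
{"fn": "servo_tool", "kwargs": {"commands": "0 0 0 -0.004 0 0 0; 0 0 0 -0.004 0 0 0; 0 0 0 -0.004 0 0 0; 0 0 0 -0.004 0 0 0; 0 0 0 -0.004 0 0 0; 0 0 0 -0.004 0 0 0; 0 0 0 0 0 0 0; 0 0 0 0 0 0 0; 0 0 0 0 0 0 0; 0 0 0 0 0 0 0"}}

```text
clock: 25.5
tool_pos: [520.2, 3.7, 68.8]
tool_rot: [0.707, 0.707, -0.0, 0.0]
ft_force: [-0.2, -0.3, -1.9]
width: 21.6
grasp_force: 107.9
```

Run:
```python
from h import *
s=manip.state();print(s["tool_rot"],s["tool_pos"],s["ft_force"])
F={n:grab(n) for n in("top","scene")}
t=F["top"]["pixels"][220:350,280:520];g=F["scene"]["pixels"][180:330,120:340]
cv2.imwrite("pics/b2.png",np.hstack([cv2.resize(t,(400,273)),cv2.resize(g,(400,273))]))
```

```text
[ 7.07060181e-01  7.07153155e-01 -3.70332129e-04  4.22683059e-04] [520.21862297   3.71313554  68.8107457 ] [-0.24269441 -0.25709733 -1.89164511]
```

View pics/b2.png

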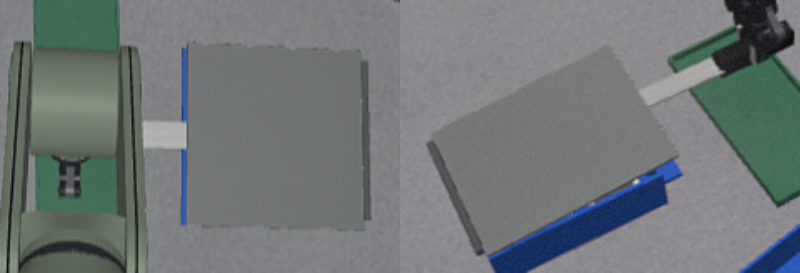

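The lid is rising on the blade (gap at 670,165 right half). Following its arc upwards.

Request:
{"fn": "servo_tool", "kwargs": {"commands": "0 -0.0045 0 -0.0093 0 0 0; 0 -0.0045 0 -0.0093 0 0 0; 0 -0.0045 0 -0.0093 0 0 0; 0 -0.0045 0 -0.0093 0 0 0; 0 -0.0045 0 -0.0093 0 0 0; 0 -0.0045 0 -0.0093 0 0 0; 0 -0.0045 0 -0.0093 0 0 0; 0 -0.0045 0 -0.0093 0 0 0; 0 0 0 0 0 0 0; 0 0 0 0 0 0 0"}}

```text
clock: 26.85
tool_pos: [520.2, -32.6, 143.3]
tool_rot: [0.707, 0.707, -0.001, 0.001]
ft_force: [0.3, 0.5, -1.5]
width: 21.9
grasp_force: 108.1
```

Request:
{"fn": "servo_tool", "kwargs": {"commands": "0 -0.0068 0 -0.0078 0 0 0; 0 -0.0068 0 -0.0078 0 0 0; 0 -0.0068 0 -0.0078 0 0 0; 0 -0.0068 0 -0.0078 0 0 0; 0 -0.0068 0 -0.0078 0 0 0; 0 -0.0068 0 -0.0078 0 0 0; 0 -0.0068 0 -0.0078 0 0 0; 0 -0.0068 0 -0.0078 0 0 0; 0 -0.0068 0 -0.0078 0 0 0; 0 -0.0068 0 -0.0078 0 0 0"}}

```text
clock: 28.1
tool_pos: [520.1, -100.6, 221.8]
tool_rot: [0.707, 0.707, -0.0, 0.0]
ft_force: [0.5, 0.9, -3.2]
width: 21.5
grasp_force: 107.9
```

Run:
```python
from h import *
s=manip.state();print(s["tool_rot"],s["tool_pos"],s["ft_force"])
F={n:grab(n) for n in("top","scene")}
t=F["top"]["pixels"][200:360,280:520];g=F["scene"]["pixels"][100:340,100:400]
cv2.imwrite("pics/b3.png",np.hstack([cv2.resize(t,(400,267)),cv2.resize(g,(334,267))]))
```

```text
[ 7.07121407e-01  7.07091946e-01 -4.19673274e-04  3.46098658e-04] [ 520.1366784  -100.61973148  221.80559292] [ 0.48461236  0.92999647 -3.15677516]
```

View pics/b3.png

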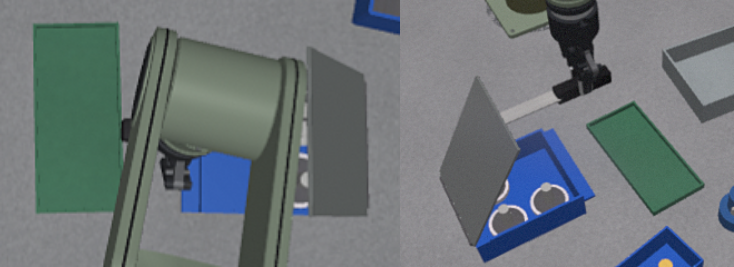

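Lid is about 60° open with plates visible inside (right half, around (550,200)). Continuing to the stop.

Request:
{"fn": "servo_tool", "kwargs": {"commands": "0 -0.0092 0 -0.004 0 0 0; 0 -0.0092 0 -0.004 0 0 0; 0 -0.0092 0 -0.004 0 0 0; 0 -0.0092 0 -0.004 0 0 0; 0 -0.0092 0 -0.004 0 0 0; 0 -0.0092 0 -0.004 0 0 0; 0 -0.0106 0 0 0 0 0; 0 -0.0106 0 0 0 0 0; 0 -0.0106 0 0 0 0 0; 0 -0.0106 0 0 0 0 0"}}

```text
clock: 29.45
tool_pos: [520.2, -198.5, 245.4]
tool_rot: [0.707, 0.707, -0.0, 0.0]
ft_force: [-0.3, 0.4, -1.0]
width: 21.9
grasp_force: 108.1
```

Request:
{"fn": "servo_tool", "kwargs": {"commands": "0 -0.0106 0 0 0 0 0; 0 -0.0075 0 0.005 0 0 0; 0 -0.0075 0 0.005 0 0 0; 0 -0.005 0 0.003 0 0 0; 0 -0.004 0 0.002 0 0 0; 0 -0.003 0 0 0 0 0; 0 0 0 0 0 0 0; 0 0 0 0 0 0 0; 0 0 0 0 0 0 0; 0 0 0 0 0 0 0"}}

```text
clock: 30.7
tool_pos: [520.2, -235.3, 230.6]
tool_rot: [0.707, 0.707, -0.0, 0.0]
ft_force: [-0.3, -0.4, -1.6]
width: 21.9
grasp_force: 108.2
```

Request:
{"fn": "servo_tool", "kwargs": {"commands": "0 -0.002 0 0 0 0 0; 0 -0.002 0 0 0 0 0; 0 0 0 0 0 0 0; 0 0 0 0 0 0 0; 0 0 0 0 0 0 0; 0 0 0 0 0 0 0; 0 0 0 0 0 0 0; 0 0 0 0 0 0 0; 0 0 0 0 0 0 0; 0 0 0 0 0 0 0"}}

```text
clock: 31.95
tool_pos: [520.2, -239.3, 230.5]
tool_rot: [0.707, 0.707, -0.0, 0.0]
ft_force: [0.5, -0.6, -1.3]
width: 21.3
grasp_force: 108.2
```

Request:
{"fn": "servo_tool", "kwargs": {"commands": "0 -0.002 0 0 0 0 0; 0 -0.002 0 0 0 0 0; 0 0 0 0 0 0 0; 0 0 0 0 0 0 0; 0 0 0 0 0 0 0; 0 0 0 0 0 0 0; 0 0 0 0 0 0 0; 0 0 0 0 0 0 0; 0 0 0 0 0 0 0; 0 0 0 0 0 0 0"}}

```text
clock: 33.2
tool_pos: [520.1, -240.4, 230.5]
tool_rot: [0.707, 0.707, 0.002, -0.002]
ft_force: [0.6, 8.8, 0.5]
width: 22.1
grasp_force: 108.5
```

Request:
{"fn": "servo_tool", "kwargs": {"commands": "0 -0.0015 0 0 0 0 0; 0 -0.0015 0 0 0 0 0; 0 0 0 0 0 0 0; 0 0 0 0 0 0 0; 0 0 0 0 0 0 0; 0 0 0 0 0 0 0; 0 0 0 0 0 0 0; 0 0 0 0 0 0 0; 0 0 0 0 0 0 0; 0 0 0 0 0 0 0"}}

```text
clock: 34.45
tool_pos: [520.1, -240.6, 230.5]
tool_rot: [0.707, 0.707, 0.003, -0.004]
ft_force: [-0.0, 16.6, 2.1]
width: 22.0
grasp_force: 108.6
```

Stop reached (force jumps to 16.6 N). Returning the blade to the rack.

Request:
{"fn": "servo_tool", "kwargs": {"commands": "0 0.04 0 0 0 0 0; 0 0.05 0 0 0 0 0; 0 0.05 0 0 0 0 0; 0 0.05 0 0 0 0 0; 0 0.046 0 0 0 0 0; 0 0 0 0 0 0 -0.175; 0 0 0 0 0 0 -0.175; 0 0 0 0 0 0 -0.175; 0 0 0 0 0 0 -0.175; 0 0 0 0 0 0 -0.175"}}

```text
clock: 35.7
tool_pos: [520.3, -10.6, 230.3]
tool_rot: [0.338, 0.941, -0.001, 0.0]
ft_force: [-0.4, -0.0, -1.9]
width: 21.5
grasp_force: 108.3
```

Request:
{"fn": "servo_tool", "kwargs": {"commands": "0 0 0 0 0 0 -0.175; 0 0 0 0 0 0 -0.175; 0 0 0 0 0 0 -0.175; 0 0 0 0 0 0 -0.171; 0 0 0 0 0 0 0; 0 0.0105 0 0 0 0 0; 0 0 0 0.05 0 0 0; 0 0 0 0.05 0 0 0; 0 0 0 0.05 0 0 0; 0 0 0 0 0 0 0"}}

```text
clock: 36.95
tool_pos: [506.2, -10.4, 77.5]
tool_rot: [0.001, 1.0, -0.0, -0.004]
ft_force: [-0.2, 0.3, -1.7]
width: 21.8
grasp_force: 108.2
```

Request:
{"fn": "servo_tool", "kwargs": {"commands": "0 0 0.004 0 0 0 0; 0 0 0 0.03 0 0 0; 0 0 0 0.02 0 0 0; 0 0 0 0.01 0 0 0; 0 0 0 0.004 0 0 0; 0 0 0 0.002 0 0 0; 0 0 0 0 0 0 0; 0 0 0 0 0 0 0; 0 0 0 0 0 0 0; 0 0 0 0 0 0 0"}}

```text
clock: 38.2
tool_pos: [509.7, -6.6, 14.3]
tool_rot: [-0.0, 1.0, -0.001, 0.0]
ft_force: [-1.1, 0.0, -1.2]
width: 21.8
grasp_force: 108.3
```

Request:
{"fn": "servo_tool", "kwargs": {"commands": "0 0 0 0.002 0 0 0; 0 0 0 0.002 0 0 0; 0 0 0 0.001 0 0 0; 0 0 0 0 0 0 0; 0.5 0 0 0 0 0 0; 0.5 0 0 0 0 0 0; 0.5 0 0 0 0 0 0; 0.5 0 0 -0.01 0 0 0; 0.5 0 0 -0.04 0 0 0; 0.5 0 0 -0.05 0 0 0"}}

```text
clock: 39.45
tool_pos: [509.0, -6.5, 110.1]
tool_rot: [-0.0, 1.0, -0.001, -0.001]
ft_force: [0.8, -0.2, -0.0]
width: 42.6
grasp_force: 0.0
```

Request:
{"fn": "servo_tool", "kwargs": {"commands": "0.5 0 0 -0.05 0 0 0; 0.5 0 0 -0.05 0 0 0; 0.5 0 0 -0.05 0 0 0; 0.5 0 -0.05 0 0 0 0; 0.5 0 -0.05 0 0 0 0; 0.5 0 -0.05 0 0 0 0; 0.5 0 -0.05 0 0 0 0; 0.5 0 0 0 0 0 0; 0.5 0 0 0 0 0 0; 0.5 0 0 0 0 0 0"}}

```text
clock: 40.7
tool_pos: [509.7, -205.1, 259.7]
tool_rot: [-0.001, 1.0, -0.0, 0.0]
ft_force: [1.6, -0.2, -0.6]
width: 42.7
grasp_force: 0.0
```

Run:
```python
from h import *
f=grab("wrist","w3");np.savez("w3.npz",**f);print(-f["R"].T@f["t"])
g=grab("scene","s3");np.savez("s3.npz",**g)
cv2.imwrite("pics/ws3.png",np.hstack([cv2.resize(f["pixels"],(440,330)),cv2.resize(g["pixels"][150:320,130:330],(360,330))]))
```

```text
[ 430.75486194 -204.9831069   401.9764572 ]
```

View pics/ws3.png

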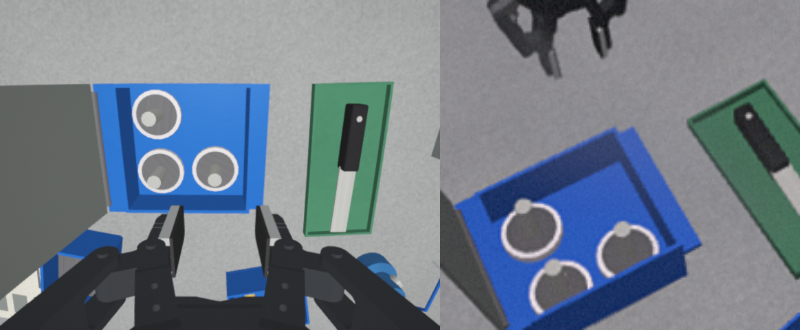

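Three plates: discs at about (156,115), (161,171), (214,169) in the scaled wrist view, hub tops at (148,119), (153,183), (214,180); the blade lies in the rack.

Run:
```python
from h import *
np.set_printoptions(suppress=True,precision=1)
f=np.load("w3.npz");k=640/440
for d,h in(((156,115),(148,119)),((161,171),(153,183)),((214,169),(214,180))):
    print(on(f,(d[0]*k,d[1]*k),15),on(f,(h[0]*k,h[1]*k),60))
print("blade handle",on(f,(357*k,105*k),30),on(f,(349*k,171*k),30),"tip",on(f,(341*k,231*k),17))
# refine: white rims, hub tops
im=f["pixels"];hsv=cv2.cvtColor(im,cv2.COLOR_BGR2HSV)
roi=np.zeros(im.shape[:2],np.uint8);roi[125:282,172:352]=255
m=((hsv[...,1]<60)&(roi>0)).astype(np.uint8)
n,l,s,c=cv2.connectedComponentsWithStats(m)
for i in range(1,n):
    if s[i,4]>800:
        e=cv2.minEnclosingCircle(np.argwhere(l==i)[:,::-1].astype(np.float32));print(s[i],e,on(f,e[0],13))
```

```text
[ 475.9 -298.2   15. ] [ 475.8 -298.1   60. ]
[ 562.2 -296.5   15. ] [ 564.7 -298.3   60. ]
[ 558.8 -214.    15. ] [ 560. -213.   60.]
blade handle [459.4 -13.1  30. ] [556.9 -10.2  30. ] tip [668.3  -0.2  17. ]
[ 192  131   72   71 4056] ((227.61538696289062, 165.61538696289062), 36.93959426879883) [ 474.5 -297.8   13. ]
[ 280  213   67   65 3432] ((312.8389892578125, 245.45558166503906), 33.48482131958008) [ 559.1 -212.3   13. ]
[ 201  216   67   65 3415] ((233.94876098632812, 248.37950134277344), 33.7651252746582) [ 562.5 -297.2   13. ]
```

Request:
{"fn": "servo_tool", "kwargs": {"commands": "0.4 0.017 -0.0465 0 0 0 0; 0.4 0.017 -0.0465 0 0 0 0; 0.4 0 0 0.055 0 0 0; 0.4 0 0 0.055 0 0 0; 0.4 0 0 0.055 0 0 0; 0.4 0 0 0.05 0 0 0; 0.4 0 0 0.02 0 0 0; 0.4 0 0 0 0 0 0; 0 0 0 0 0 0 0; 0 0 0 0 0 0 0", "newtons": 60}}

```text
clock: 42.05
tool_pos: [476.5, -299.8, 25.8]
tool_rot: [-0.0, 1.0, -0.001, 0.001]
ft_force: [0.5, -0.5, -2.7]
width: 18.1
grasp_force: 58.5
```

Request:
{"fn": "servo_tool", "kwargs": {"commands": "0 0 0 0 0 0 0; 0 0 0 0 0 0 0; 0 0 0 0 0 0 0; 0 0 0 -0.015 0 0 0; 0 0 0 -0.03 0 0 0; 0 0 0 -0.04 0 0 0; 0 0 0 -0.045 0 0 0; 0 0 0 0 0 0 0; 0 0 0 0 0 0 0; 0 0 0 0 0 0 0"}}

```text
clock: 43.3
tool_pos: [474.7, -298.8, 153.0]
tool_rot: [-0.0, 1.0, 0.0, -0.001]
ft_force: [0.4, 0.2, -1.7]
width: 18.4
grasp_force: 58.7
```

Request:
{"fn": "servo_tool", "kwargs": {"commands": "0 0.003 0.025 0 0 0 0; 0 0.006 0.05 0 0 0 0; 0 0.006 0.05 0 0 0 0; 0 0.006 0.05 0 0 0 0; 0 0.006 0.05 0 0 0 0; 0 0.006 0.05 0 0 0 0; 0 0.006 0.05 0 0 0 0; 0 0.006 0.05 0 0 0 0; 0 0.006 0.05 0 0 0 0; 0 0.006 0.05 0 0 0 0"}}

```text
clock: 44.55
tool_pos: [416.7, 177.5, 153.4]
tool_rot: [-0.0, 1.0, -0.001, -0.001]
ft_force: [1.3, 0.3, -1.8]
width: 18.6
grasp_force: 58.8
```

Request:
{"fn": "servo_tool", "kwargs": {"commands": "0 0.003 0.024 0 0 0 0; 0 0 0 0 0 0 0; 0 0 0 0.04 0 0 0; 0 0 0 0.04 0 0 0; 0 0 0 0.03 0 0 0; 0 0 0 0.01 0 0 0; 0 0 0 0 0 0 0; 0 0 0 0 0 0 0; 0 0 0 0 0 0 0; 0 0 0 0 0 0 0"}}

```text
clock: 45.8
tool_pos: [416.0, 199.6, 34.7]
tool_rot: [-0.0, 1.0, -0.0, 0.001]
ft_force: [-0.3, -0.1, -1.9]
width: 18.6
grasp_force: 59.1
```

Request:
{"fn": "servo_tool", "kwargs": {"commands": "0 0 0 0.006 0 0 0; 0 0 0 0.002 0 0 0; 0 0 0 0.001 0 0 0; 0 0 0 0 0 0 0; 0 0 0 0 0 0 0; 0 0 0 0.001 0 0 0; 0 0 0 0 0 0 0; 0 0 0 0 0 0 0; 0 0 0 0 0 0 0; 0 0 0 0 0 0 0"}}

```text
clock: 47.05
tool_pos: [415.2, 199.3, 25.6]
tool_rot: [-0.0, 1.0, -0.001, -0.0]
ft_force: [-5.0, -2.6, 17.5]
width: 18.5
grasp_force: 61.3
```

Request:
{"fn": "servo_tool", "kwargs": {"commands": "0.4 0 0 0 0 0 0; 0.4 0 0 0 0 0 0; 0.4 0 0 0 0 0 0; 0.4 0 0 -0.02 0 0 0; 0.4 0 0 -0.05 0 0 0; 0.4 0 0 -0.055 0 0 0; 0.4 0 0 -0.055 0 0 0; 0.4 0 0 -0.055 0 0 0; 0.4 -0.01 -0.055 0 0 0 0; 0.4 -0.01 -0.055 0 0 0 0"}}

```text
clock: 48.3
tool_pos: [436.0, 88.9, 259.7]
tool_rot: [-0.001, 1.0, -0.0, 0.001]
ft_force: [1.0, 0.1, -0.4]
width: 34.3
grasp_force: 0.0
```

Request:
{"fn": "servo_tool", "kwargs": {"commands": "0.4 -0.015 -0.055 0 0 0 0; 0.4 -0.015 -0.055 0 0 0 0; 0.4 -0.015 -0.055 0 0 0 0; 0.4 -0.015 -0.055 0 0 0 0; 0.4 -0.015 -0.055 0 0 0 0; 0.4 0 -0.02 0 0 0 0; 0.4 0 0 0 0 0 0; 0.4 0 0 0 0 0 0; 0.4 0 0 0 0 0 0; 0.4 0 0 0 0 0 0"}}

```text
clock: 49.55
tool_pos: [510.7, -204.2, 259.8]
tool_rot: [-0.001, 1.0, -0.001, 0.0]
ft_force: [-0.9, 0.5, -0.1]
width: 34.0
grasp_force: 0.0
```

```bash
cat > pl.py <<'E'
from h import *
np.set_printoptions(suppress=True,precision=1)
f=grab("wrist","w_"+str(int(manip.state()["clock"])));im=f["pixels"];hsv=cv2.cvtColor(im,cv2.COLOR_BGR2HSV)
a=[proj(f,X) for X in((440,-335,13),(440,-170,13),(604,-170,13),(604,-335,13))]
roi=np.zeros(im.shape[:2],np.uint8);cv2.fillPoly(roi,[np.int32(a)],255);roi[300:]=0
m=((hsv[...,1]<60)&(roi>0)).astype(np.uint8);n,l,s,c=cv2.connectedComponentsWithStats(m)
for i in range(1,n):
    if s[i,4]>600:
        e=cv2.minEnclosingCircle(np.argwhere(l==i)[:,::-1].astype(np.float32));print(s[i],on(f,e[0],13))
print(manip.state()["tool_pos"])
E
python3 pl.py
```

```text
[ 200  215   68   65 3420] [ 562. -297.   13.]
[ 287  222   65   62 3306] [ 569.4 -204.1   13. ]
[ 510.7 -204.4  259.7]
```

P2 is unchanged; P3 was knocked into the corner, to about (569,-204). Taking P2.

Request:
{"fn": "servo_tool", "kwargs": {"commands": "0.4 -0.026 -0.0465 0 0 0 0; 0.4 -0.026 -0.0465 0 0 0 0; 0.4 0 0 0.055 0 0 0; 0.4 0 0 0.055 0 0 0; 0.4 0 0 0.055 0 0 0; 0.4 0 0 0.05 0 0 0; 0.4 0 0 0.02 0 0 0; 0.4 0 0 0 0 0 0; 0 0 0 0 0 0 0; 0 0 0 0 0 0 0"}}

```text
clock: 50.85
tool_pos: [563.4, -298.9, 25.9]
tool_rot: [-0.0, 1.0, -0.001, 0.001]
ft_force: [-0.6, 0.9, -2.0]
width: 18.4
grasp_force: 58.5
```

Request:
{"fn": "servo_tool", "kwargs": {"commands": "0 0 0 0 0 0 0; 0 0 0 0 0 0 0; 0 0 0 0 0 0 0; 0 0 0 -0.015 0 0 0; 0 0 0 -0.03 0 0 0; 0 0 0 -0.04 0 0 0; 0 0 0 -0.045 0 0 0; 0 0 0 0 0 0 0; 0 0 0 0 0 0 0; 0 0 0 0 0 0 0"}}

```text
clock: 52.1
tool_pos: [561.7, -297.9, 152.7]
tool_rot: [-0.0, 1.0, 0.0, -0.002]
ft_force: [-0.6, 1.2, -2.1]
width: 18.2
grasp_force: 58.7
```

Request:
{"fn": "servo_tool", "kwargs": {"commands": "0 0.003 0.025 0 0 0 0; 0 0.0065 0.05 0 0 0 0; 0 0.0065 0.05 0 0 0 0; 0 0.0065 0.05 0 0 0 0; 0 0.0065 0.05 0 0 0 0; 0 0.0065 0.05 0 0 0 0; 0 0.0065 0.05 0 0 0 0; 0 0.0065 0.05 0 0 0 0; 0 0.0065 0.05 0 0 0 0; 0 0.0065 0.05 0 0 0 0"}}

```text
clock: 53.35
tool_pos: [499.3, 178.8, 153.4]
tool_rot: [-0.0, 1.0, -0.001, -0.001]
ft_force: [1.5, 0.2, -0.9]
width: 18.7
grasp_force: 58.8
```

Request:
{"fn": "servo_tool", "kwargs": {"commands": "0 0.003 0.021 0 0 0 0; 0 0 0 0 0 0 0; 0 0 0 0.04 0 0 0; 0 0 0 0.04 0 0 0; 0 0 0 0.03 0 0 0; 0 0 0 0.01 0 0 0; 0 0 0 0.006 0 0 0; 0 0 0 0.002 0 0 0; 0 0 0 0 0 0 0; 0 0 0 0 0 0 0"}}

```text
clock: 54.6
tool_pos: [498.6, 197.6, 26.7]
tool_rot: [-0.0, 1.0, -0.0, 0.001]
ft_force: [-0.1, 0.7, -1.4]
width: 18.5
grasp_force: 59.0
```

Request:
{"fn": "servo_tool", "kwargs": {"commands": "0 0 0 0.001 0 0 0; 0 0 0 0.0007 0 0 0; 0 0 0 0 0 0 0; 0.4 0 0 0 0 0 0; 0.4 0 0 0 0 0 0; 0.4 0 0 0 0 0 0; 0.4 0 0 -0.02 0 0 0; 0.4 0 0 -0.05 0 0 0; 0.4 0 0 -0.055 0 0 0; 0.4 0 0 -0.055 0 0 0"}}

```text
clock: 55.85
tool_pos: [497.9, 197.5, 205.8]
tool_rot: [-0.0, 1.0, -0.001, -0.0]
ft_force: [0.6, 0.5, 0.2]
width: 34.2
grasp_force: 0.0
```

Request:
{"fn": "servo_tool", "kwargs": {"commands": "0.4 0 0 -0.055 0 0 0; 0.4 -0.002 -0.055 0 0 0 0; 0.4 -0.002 -0.055 0 0 0 0; 0.4 -0.002 -0.055 0 0 0 0; 0.4 -0.002 -0.055 0 0 0 0; 0.4 -0.002 -0.055 0 0 0 0; 0.4 -0.002 -0.055 0 0 0 0; 0.4 0 -0.055 0 0 0 0; 0.4 0 -0.015 0 0 0 0; 0.4 0 0 0 0 0 0"}}

```text
clock: 57.1
tool_pos: [510.0, -202.6, 259.3]
tool_rot: [0.001, 1.0, -0.0, -0.0]
ft_force: [0.9, 0.4, -0.3]
width: 34.2
grasp_force: 0.0
```

```bash
python3 pl.py
```

```text
[ 285  223   66   61 3293] [ 570. -204.   13.]
[ 510.1 -201.6  259.5]
```

Request:
{"fn": "servo_tool", "kwargs": {"commands": "0.4 -0.03 -0.0015 0 0 0 0; 0.4 -0.03 0 0 0 0 0; 0.4 0 0 0.055 0 0 0; 0.4 0 0 0.055 0 0 0; 0.4 0 0 0.055 0 0 0; 0.4 0 0 0.05 0 0 0; 0.4 0 0 0.02 0 0 0; 0.4 0 0 0 0 0 0; 0 0 0 0 0 0 0; 0 0 0 0 0 0 0"}}

```text
clock: 58.4
tool_pos: [571.0, -203.8, 26.1]
tool_rot: [-0.0, 1.0, -0.001, 0.001]
ft_force: [-0.4, 0.1, -0.6]
width: 18.2
grasp_force: 58.5
```

Request:
{"fn": "servo_tool", "kwargs": {"commands": "0 0 0 0 0 0 0; 0 0 0 0 0 0 0; 0 0 0 0 0 0 0; 0 0 0 -0.015 0 0 0; 0 0 0 -0.03 0 0 0; 0 0 0 -0.04 0 0 0; 0 0 0 -0.045 0 0 0; 0 0 0 0 0 0 0; 0 0 0 0 0 0 0; 0 0 0 0 0 0 0"}}

```text
clock: 59.65
tool_pos: [569.1, -203.6, 153.1]
tool_rot: [-0.0, 1.0, 0.0, -0.002]
ft_force: [-0.4, -0.2, -1.4]
width: 18.6
grasp_force: 58.6
```

Request:
{"fn": "servo_tool", "kwargs": {"commands": "0 0.006 0.025 0 0 0 0; 0 0.0115 0.05 0 0 0 0; 0 0.0115 0.05 0 0 0 0; 0 0.0115 0.05 0 0 0 0; 0 0.0115 0.05 0 0 0 0; 0 0.0115 0.05 0 0 0 0; 0 0.0115 0.05 0 0 0 0; 0 0.0115 0.05 0 0 0 0; 0 0.0115 0.05 0 0 0 0; 0 0.0115 0.05 0 0 0 0"}}

```text
clock: 60.9
tool_pos: [458.5, 273.0, 153.5]
tool_rot: [-0.0, 1.0, -0.001, -0.001]
ft_force: [-0.1, 1.1, -0.7]
width: 18.4
grasp_force: 58.8
```

Request:
{"fn": "servo_tool", "kwargs": {"commands": "0 0.002 0.008 0 0 0 0; 0 0 0 0 0 0 0; 0 0 0 0.04 0 0 0; 0 0 0 0.04 0 0 0; 0 0 0 0.03 0 0 0; 0 0 0 0.01 0 0 0; 0 0 0 0.006 0 0 0; 0 0 0 0.002 0 0 0; 0 0 0 0 0 0 0; 0 0 0 0 0 0 0"}}

```text
clock: 62.15
tool_pos: [459.0, 279.2, 26.9]
tool_rot: [-0.0, 1.0, -0.0, 0.001]
ft_force: [-0.5, 0.4, -1.9]
width: 18.1
grasp_force: 59.0
```

Request:
{"fn": "servo_tool", "kwargs": {"commands": "0 0 0 0.001 0 0 0; 0 0 0 0.0007 0 0 0; 0 0 0 0 0 0 0; 0.4 0 0 0 0 0 0; 0.4 0 0 0 0 0 0; 0.4 0 0 0 0 0 0; 0.4 0 0 -0.02 0 0 0; 0.4 0 0 -0.05 0 0 0; 0.4 0 0 -0.055 0 0 0; 0.4 0 0 -0.055 0 0 0"}}

```text
clock: 63.4
tool_pos: [458.4, 279.0, 206.0]
tool_rot: [-0.0, 1.0, -0.001, -0.0]
ft_force: [0.9, 0.1, -0.8]
width: 34.2
grasp_force: 0.0
```

Request:
{"fn": "servo_tool", "kwargs": {"commands": "0 0 0 -0.055 0 0 0; 0 0 0 -0.05 0 0 0; 0 0 0 -0.02 0 0 0; 0 -0.005 -0.055 0 0 0 0; 0 -0.005 -0.055 0 0 0 0; 0 -0.005 -0.055 0 0 0 0; 0 -0.005 -0.055 0 0 0 0; 0 -0.005 -0.055 0 0 0 0; 0 -0.005 -0.055 0 0 0 0; 0 0 0 0 0 0 0"}}

```text
clock: 64.65
tool_pos: [488.6, -53.9, 329.5]
tool_rot: [0.003, 1.0, -0.001, -0.0]
ft_force: [-0.8, 1.3, 0.9]
width: -0.2
grasp_force: 0.0
```

Run:
```python
from h import *
F={n:grab(n) for n in("top","scene")}
cv2.imwrite("pics/p1.png",np.hstack([cv2.resize(F["top"]["pixels"][180:380,100:360],(390,300)),cv2.resize(F["scene"]["pixels"][80:320,180:500],(400,300))]))
print(manip.state()["tool_pos"])
```

```text
[488.54053147 -50.86879307 329.60192925]
```

View pics/p1.png

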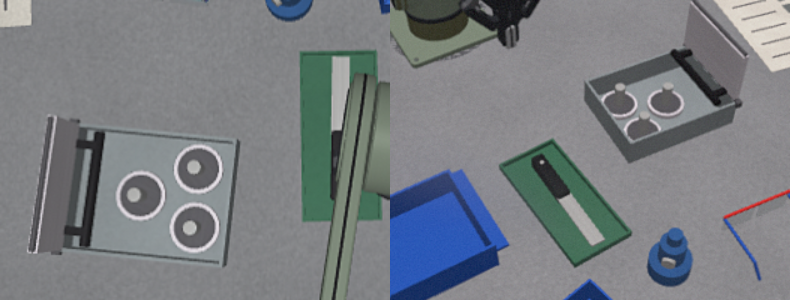

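All three plates lie flat, hubs up, in the tray (top half: (198,170), (140,195), (195,227)). The cover is still folded and the stock box is empty. Now going behind the lid.

Request:
{"fn": "servo_tool", "kwargs": {"commands": "0 -0.0046 -0.055 0 0 0 0; 0 -0.0046 -0.055 0 0 0 0; 0 -0.0046 -0.055 0 0 0 0; 0 -0.0046 -0.055 0 0 0 0; 0 -0.0046 -0.055 0 0 0 0; 0 -0.0046 -0.055 0 0 0 0; 0 -0.0046 -0.055 0 0 0 0; 0 0 -0.005 0 0 0 0; 0 0 0 0 0 0 0; 0 0 0 0 0 0 0"}}

```text
clock: 66.0
tool_pos: [521.6, -438.7, 330.9]
tool_rot: [-0.001, 1.0, -0.0, 0.0]
ft_force: [-0.2, 0.4, 0.0]
width: -0.1
grasp_force: 0.0
```

Request:
{"fn": "servo_tool", "kwargs": {"commands": "0 0 0 0.03 0 0 0; 0 0 0 0.03 0 0 0; 0 0 0 0.024 0 0 0; 0 0 0 0 0 0 0; 0 0 0.01 0 0 0 0; 0 0 0.01 0 0 0 0; 0 0 0.01 0 0 0 0; 0 0 0.01 0 0 0 0; 0 0 0.01 0 0 0 0; 0 0 0.01 0 0 0 0"}}

```text
clock: 67.25
tool_pos: [521.6, -380.8, 249.1]
tool_rot: [-0.0, 1.0, -0.002, 0.002]
ft_force: [-1.1, -0.6, 8.2]
width: -0.2
grasp_force: 3.6
```

Request:
{"fn": "servo_tool", "kwargs": {"commands": "0 0 0 -0.012 0 0 0; 0 0 0 -0.008 0 0 0; 0 0 0 0 0 0 0; 0 0 0 0 0 0 0; 0 0 0 0 0 0 0; 0 0 0 0 0 0 0; 0 0 0 0 0 0 0; 0 0 0 0 0 0 0; 0 0 0 0 0 0 0; 0 0 0 0 0 0 0"}}

```text
clock: 68.5
tool_pos: [521.0, -380.8, 266.2]
tool_rot: [-0.0, 1.0, -0.001, 0.0]
ft_force: [-0.8, 0.5, -0.4]
width: -0.2
grasp_force: 0.0
```

Run:
```python
from h import *
F={n:grab(n) for n in("top","scene")}
cv2.imwrite("pics/l1.png",np.hstack([cv2.resize(F["top"]["pixels"][200:350,360:560],(400,300)),cv2.resize(F["scene"]["pixels"][120:320,80:340],(390,300))]))
s=manip.state();print(s["tool_pos"],s["ft_force"])
```

```text
[ 520.97631158 -380.77015373  266.24961562] [-0.3117249  -0.46968523 -0.33505713]
```

View pics/l1.png

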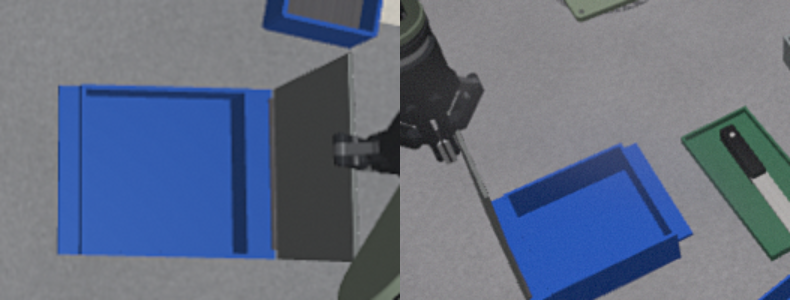

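The lid is about upright with the finger behind its lip (345,150). Pushing it over along its arc.

Request:
{"fn": "servo_tool", "kwargs": {"commands": "0 0 0.0102 0.001 0 0 0; 0 0 0.0102 0.001 0 0 0; 0 0 0.0102 0.001 0 0 0; 0 0 0.0102 0.001 0 0 0; 0 0 0.0102 0.001 0 0 0; 0 0 0.0114 0.0046 0 0 0; 0 0 0.0114 0.0046 0 0 0; 0 0 0.0114 0.0046 0 0 0; 0 0 0.0114 0.0046 0 0 0; 0 0 0.0114 0.0046 0 0 0"}}

```text
clock: 69.85
tool_pos: [520.8, -272.1, 237.6]
tool_rot: [-0.0, 1.0, -0.0, -0.0]
ft_force: [0.5, -0.5, -0.5]
width: -0.1
grasp_force: 0.3
```

Request:
{"fn": "servo_tool", "kwargs": {"commands": "0 0 0.0096 0.008 0 0 0; 0 0 0.0096 0.008 0 0 0; 0 0 0.0096 0.008 0 0 0; 0 0 0.0096 0.008 0 0 0; 0 0 0.0096 0.008 0 0 0; 0 0 0.007 0.0104 0 0 0; 0 0 0.007 0.0104 0 0 0; 0 0 0.007 0.0104 0 0 0; 0 0 0.007 0.0104 0 0 0; 0 0 0.007 0.0104 0 0 0"}}

```text
clock: 71.1
tool_pos: [520.9, -189.5, 145.3]
tool_rot: [-0.0, 1.0, -0.001, -0.0]
ft_force: [-0.7, -0.3, -0.3]
width: -0.2
grasp_force: 0.1
```

Request:
{"fn": "servo_tool", "kwargs": {"commands": "0 0 0.004 0.01 0 0 0; 0 0 0.004 0.01 0 0 0; 0 0 0.004 0.01 0 0 0; 0 0 0.004 0.01 0 0 0; 0 0 0 0.01 0 0 0; 0 0 0 0.01 0 0 0; 0 0 0 0.01 0 0 0; 0 0 0 0.005 0 0 0; 0 0 0 0 0 0 0; 0 0 0 0 0 0 0"}}

```text
clock: 72.35
tool_pos: [521.2, -174.2, 71.3]
tool_rot: [-0.0, 1.0, -0.001, 0.0]
ft_force: [-0.0, 0.3, 0.4]
width: -0.0
grasp_force: 0.0
```

Pressing it down to the rim.

Request:
{"fn": "servo_tool", "kwargs": {"commands": "0 0 0 0.002 0 0 0; 0 0 0 0.002 0 0 0; 0 0 0 0.002 0 0 0; 0 0 0 0 0 0 0; 0 0 0 0 0 0 0; 0 0 0 0 0 0 0; 0 0 0 0 0 0 0; 0 0 0 0 0 0 0; 0 0 0 0 0 0 0; 0 0 0 0 0 0 0"}}

```text
clock: 73.6
tool_pos: [521.0, -174.1, 65.5]
tool_rot: [-0.0, 1.0, -0.001, 0.0]
ft_force: [-2.0, 0.3, 5.3]
width: -0.2
grasp_force: 2.8
```

Request:
{"fn": "servo_tool", "kwargs": {"commands": "0 0 0 0.001 0 0 0; 0 0 0 0.001 0 0 0; 0 0 0 0 0 0 0; 0 0 0 0 0 0 0; 0 0 0 0 0 0 0; 0 0 0 0 0 0 0; 0 0 0 0 0 0 0; 0 0 0 0 0 0 0; 0 0 0 0 0 0 0; 0 0 0 0 0 0 0"}}

```text
clock: 74.85
tool_pos: [521.1, -174.1, 65.2]
tool_rot: [-0.0, 1.0, -0.001, 0.001]
ft_force: [-5.6, 1.8, 16.9]
width: 0.3
grasp_force: 8.6
```

Shut (z 65, 17 N). I'll lift clear and take a final look.

Request:
{"fn": "servo_tool", "kwargs": {"commands": "0 0 0 -0.02 0 0 0; 0 0 0 -0.05 0 0 0; 0 0 0 -0.055 0 0 0; 0 0 0 -0.055 0 0 0; 0 0.02 -0.05 0 0 0 0; 0 0.02 -0.05 0 0 0 0; 0 0.02 -0.05 0 0 0 0; 0 0.02 -0.05 0 0 0 0; 0 0 -0.05 0 0 0 0; 0 0 0 0 0 0 0"}}

```text
clock: 76.1
tool_pos: [440.2, -426.9, 242.0]
tool_rot: [0.002, 1.0, -0.001, -0.0]
ft_force: [0.3, 1.6, -0.5]
width: -0.3
grasp_force: 0.0
```

Run:
```python
from h import *
F={n:grab(n) for n in("top","scene")}
cv2.imwrite("pics/e1.png",np.hstack([cv2.resize(F["top"]["pixels"][100:380,100:560],(420,256)),cv2.resize(F["scene"]["pixels"][80:400,120:560],(380,276))[:256]]))
s=manip.state();print(s["tool_pos"],s["ft_force"])
```

```text
[ 440.63419228 -423.73642498  242.39525996] [ 0.23937918 -0.18058374  0.23955095]
```

View pics/e1.png

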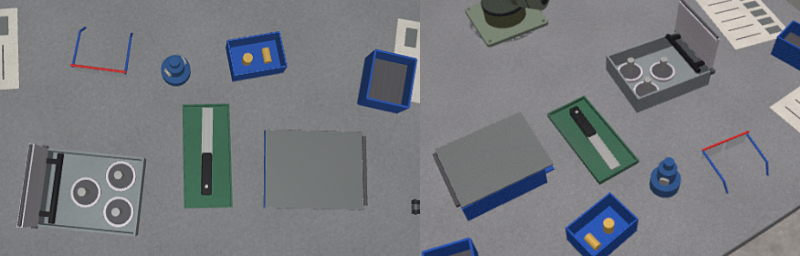

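The final view shows the cover folded (40,185), three plates flat in the tray, the blade in the rack (207,150), the lid shut (315,170) and the bystanders where they were.

```bash
python3 -c "
from workcell import manip
print(manip.job_done())"
```

```text
the job is handed in; nothing more can be done
None
```

The job is handed in after about 76 s of robot time: the dust cover is folded, all three plates are flat in the parts tray with hubs up, the stock box is shut, and the pry blade is back flat in its tool tray; the verdict was not shown.

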